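Load the piston and hold the flow gate half open

TASK

Set the small hand-operated melt flow tester (it is cold and empty) up for its gate check: take the larger of the two steel ring weights, slide it over the upright piston rod on top of the barrel, lower it gently (do not let it drop) until it rests flat on the piston's flange, and let go of it. Then draw the spring-loaded flow gate out by its black knob, towards the tester's front, to half of its travel (red pointer in the green field of the scale) without running it out to its stop, and finish while still holding it there: the spring shuts it if it is let go. Leave the small ring weight and the other things on the worktop where they stand.

Things in the scene. Friction and masses are not known exactly. Their poses are not given: they have to be found in the camera images.
- tester: Hand-operated melt flow tester, fixed: grey base 220 x 150 mm, white barrel jacket (74 mm dia, 88 to 146 mm up) with the piston on top, two dark rails (tops 78 mm up) with the flow gate between. Origin under the base's centre; x to its back, y to its left (front with the black knob: -x). Barrel axis at x = +35 mm, y = 0. Scale on the left rail, green field 8 mm wide at half travel
- piston_seat (a point): Point on the barrel's axis in the top face of the piston's dark flange (44 mm dia, 172 mm above the worktop), on which the weight rests; axes as the tester's. The upright steel rod above it is 18 mm in diameter and 57 mm tall; its last 7 mm taper to 11 mm
- flow_gate (a joint): How far the flow gate is drawn out, m: 0 shut (start), 0.025 half travel, 0.050 stop; grows as it slides to the tester's front (tester's -x). A spring pulls it shut: 4 N at 0, 2 N more per cm (9 N at half, 14 N at the stop), plus 0.6 N friction
- gate_knob (a point): Middle of the gate's upright black knob (22 mm dia, 38 mm tall, from 96 to 134 mm above the worktop; this point 116 mm up), on a 10 mm post; moves with the gate; axes as the tester's. Shut, it stands 133 mm in front of the barrel's axis, and nothing taller than 82 mm stands between it and the jacket
- large_weight_grip (a point): Larger ring weight: steel, 0.6 kg or so, a round body 64 mm dia and 18 mm high with a hub 40 mm dia on it, 52 mm high in all, a bore of 21 mm right through. This point is on its axis, inside the hub, 40 mm above its underside and 12 mm below its top; z is its axis. Stands upright on the worktop at the start
- small_weight_grip (a point): Smaller ring weight: steel, body 48 mm dia and 8 mm high with the same hub of 40 mm, 42 mm high in all. This point is on its axis, 30 mm above its underside. To be left alone
- timer: White bench timer, 62 x 62 x 19 mm, origin under its centre; to be left alone
- tape: Roll of yellow tape lying flat, 102 mm dia, 24 mm high, origin under its centre; to be left alone
- beaker: Light grey beaker, 76 mm dia, 88 mm tall, origin under its centre; to be left alone
There are look-alikes about, which are no part of the job. What is shaped like the part that bears large_weight_grip but orange is not meant.

How it is judged:
By the outcome, as a careful person would: the job done as asked, in the order asked, and still so for the second after the job is handed in, while the arm keeps its last pose, push and grip.
It also fails if it takes over 64 s, if anything falls off the work surface, if the arm or the gripper's body presses on something with over 40 N, if the wrist force passes 120 N, or if a joint passes its speed limit or range.

ROBOT

A 7-joint arm with a two-finger parallel gripper is mounted at the origin on a cart in front of the work surface, level with it; the furniture and walls round the work are solid. World frame = base frame: x ahead of the robot, y to its left, z up, the work surface at z = 0. Lengths are in m, angles in rad, forces in N, time in s.
With the tool pointing down it reaches from about 0.35 to 0.9 m from the base axis. Payload 19.9 kg.
Tool frame: the origin (TCP) lies between the finger pads; the fingertips stand env.tips_ahead ahead of it and the grasp point (between the pads) lies 6 mm ahead of it (env.tips_ahead is the distance from the TCP to the fingertips, in m); z points along the fingers, y is the direction in which the jaws open and shut (so a half turn about z gives the same grasp; the last joint's range is limited). The gripper opens to 85 mm and grips with 20 to 120 N. Pads are 22 mm wide; open, the fingers measure 114 mm over their backs; the gripper's body (76 mm by 85 mm) begins 54 mm behind the grasp point. The pads swing forward as they close: fully open they stand 13 mm farther back than shut.
Start: joints at [1.111, 0.417, -0.01, 1.614, 0.005, 1.111, -0.053], TCP at [0.254, -0.571, 0.256] pointing down, gripper open.
Joint ranges: [-2.81, 2.81], [-0.39, 2.02], [-1.27, 1.25], [0.06, 2.57], [-1.19, 4.33], [0.19, 2], [-2.82, 2.82]. Speed limits (rad/s): [1.89, 1.89, 2.39, 2.39, 3.01, 3.01, 3.01].

INTERFACE

Orientations are given as a unit quaternion [x, y, z, w].
In Python, from cell import env, viewer, hand_in gives the robot as it stands. The module is installed in compiled form; this text tells all that it offers.
- The arm moves only by the shell command python3 -m jog 'ROWS'. ROWS is text: rows parted by semicolons, each of 5 numbers parted by spaces: the shift along the tool's x, y, z in mm, then the turn about the tool's z in rad, then the finger opening in mm, from 0 to 85.4. In form: tx ty tz twist jaw; .... A call has 1 to 20 rows; each row shifts and turns the commanded pose from where the row before left it, along the tool's axes as they then stand; what a row does not reach is not made up. A row lasts 1/8 s, in which the tool goes at most 62.5 mm and 10.7 degrees, less where a joint would pass 70% of its speed; a pose out of reach is approached as far as the arm can. A call is refused whole if a number of a shift passes 62.5 or a number of a turn 0.188, either way. A call with a gripper value outside its range is refused whole. The fingers move at their own pace and stop on an object; the grip force is fixed at half the most. Time passes only in rows, so rows that do not move let the fingers close. It gives the time, the measured TCP pose, the force and the opening at its end, in the units of the state.
- env.get_state(): the state, without advancing time (a new reading comes with each control period).
- viewer.get_image(name): name is "scene" or "top" or "wrist"; returns a dict with "image" (420x560x3 uint8, red, green, blue), "K" (3x3 intrinsics, pixels), "T" (4x4, takes a point from camera to world coordinates). Camera axes: x right, y up, looking along -z (the intrinsics and any distortion apply to the point x, -y, -z); pixel columns grow to the right and rows downward; lengths in m; the calibration is good to about 2 mm. A picture is of the moment at which its call begins. There is no depth.
- hand_in(): hands the job in, once; it reports no verdict.
Trained networks look in a picture, given as the dict that the camera call returned (one of the last four; its "shot" number tells which), for a name from the list of things; names that differ only in an ending like _2 or _b are one class to them, and where a whole thing is asked for, a point or a joint stands for the part that bears it (a point fixed in the world has none). Each returns a list of dicts, best first, with "p" (0 to 1); they miss things now and then, are a little off and sometimes report something else, mostly with a low value. They report only what shows in the picture. A call takes as long as a camera call. They do not tell look-alikes from the thing itself.
- viewer.trace(picture, thing): "pixels" (420x560 bool, what is visible of it).
- viewer.mark_of(picture, thing): "location" ([x, y, z] in m, in the coordinates of the camera as it stood for that picture, good to about 4 mm: a listed point, or the origin of a listed thing).
The state is a dict: "t": time; "joint_positions": joint angles; "joint_vel": joint speeds; "joint_torque": joint torques, N m; "eef_pos": TCP position; "tcp_rot": TCP orientation; "wrist_force": force on the tool from outside, world axes, zero at the start; "torque": the same for the moment, N m; "finger_gap": finger opening in m.
Only numpy, scipy, OpenCV 4.12 (cv2) and the standard library are available. Lean on these libraries where they do the work, as an engineer would, in place of code of your own. Each camera call takes 0.05 s, during which the arm holds its last target.

## Working session

There is one attempt and no reset: what is moved stays moved. The work goes in short steps, Python scripts to look and compute and a shell command to move; the robot and the scene stay as the last step left them, time stands still between calls to the robot, and variables do not carry over. Pictures are saved under pics/ and viewed, and the job is handed in when it is done.

```bash
mkdir -p pics; ls
cat > h.py <<'E'
import numpy as np, cv2
from cell import env, viewer
def snap(cam,fn):
    d=viewer.get_image(cam); cv2.imwrite('pics/'+fn,d['image'][:,:,::-1]); return d
def w(d,p): return (d['T']@np.r_[p,1])[:3]
def ray(d,u,v):
    k=np.linalg.inv(d['K'])@[u,v,1]; k=np.array([k[0],-k[1],-k[2]])
    return d['T'][:3,3], d['T'][:3,:3]@k/np.linalg.norm(k)
def proj(d,p):
    c=np.linalg.inv(d['T'])@np.r_[p,1]; q=d['K']@[c[0],-c[1],-c[2]]; return q[:2]/q[2]
def onz(d,u,v,z):
    o,r=ray(d,u,v); return o+r*(z-o[2])/r[2]
def tri(*rs):
    A=np.zeros((3,3));b=np.zeros(3)
    for o,r in rs:
        P=np.eye(3)-np.outer(r,r);A+=P;b+=P@o
    return np.linalg.solve(A,b)
def st():
    s=env.get_state()
    for k in ('t','eef_pos','tcp_rot','wrist_force','finger_gap'): print(k,np.round(s[k],4))
    return s
E
python3 - <<'E'
from h import *
st(); print(env.tips_ahead)
for c in ('scene','top','wrist'):
    d=snap(c,c+'0.png'); print(c,np.round(d['T'],3).tolist(),np.round(d['K'],1).tolist(),d.keys())
    for t in ('tester','piston_seat','gate_knob','large_weight_grip','small_weight_grip','timer','tape','beaker'):
        try:
            for m in viewer.mark_of(d,t): print(t,round(m['p'],2),np.round(w(d,m['location']),3))
        except Exception as e: print(t,e)
E
```

```text
pics
t 0.0
eef_pos [ 0.254  -0.5707  0.2556]
tcp_rot [ 9.782e-01  2.079e-01 -2.000e-04 -6.000e-04]
wrist_force [-0.0774  0.2165  0.2749]
finger_gap 0.0851
0.025
scene [[-0.902, 0.225, -0.368, -0.061], [-0.43, -0.514, 0.742, 1.19], [-0.022, 0.828, 0.561, 1.005], [0.0, 0.0, 0.0, 1.0]] [[499.4, 0.0, 278.9], [0.0, 499.4, 207.6], [0.0, 0.0, 1.0]] dict_keys(['image', 'K', 'T', 'shot'])
tester 0.63 [ 0.546  0.285 -0.001]
piston_seat 0.88 [0.58  0.291 0.168]
gate_knob 0.82 [0.45  0.264 0.116]
large_weight_grip 0.73 [0.456 0.005 0.04 ]
small_weight_grip 0.71 [ 0.448 -0.138  0.029]
timer 0.44 [ 0.438 -0.38  -0.003]
tape 0.66 [0.416 0.542 0.002]
tape 0.4 [ 0.567 -0.429 -0.002]
beaker 0.75 [ 0.568 -0.427 -0.   ]
top [[0.005, 0.997, -0.08, 0.394], [-1.0, 0.004, -0.01, 0.065], [-0.01, 0.08, 0.997, 1.626], [0.0, 0.0, 0.0, 1.0]] [[509.5, 0.0, 273.0], [0.0, 509.5, 203.8], [0.0, 0.0, 1.0]] dict_keys(['image', 'K', 'T', 'shot'])
tester 0.89 [ 0.544  0.28  -0.   ]
piston_seat 0.56 [0.578 0.291 0.17 ]
gate_knob 0.81 [0.448 0.269 0.116]
large_weight_grip 0.56 [0.453 0.009 0.034]
large_weight_grip 0.51 [ 0.394 -0.253  0.042]
small_weight_grip 0.52 [ 0.448 -0.136  0.026]
timer 0.98 [ 0.44  -0.384 -0.001]
tape 0.57 [ 0.414  0.542 -0.002]
beaker 0.84 [ 0.562 -0.428 -0.002]
wrist [[0.408, 0.881, 0.24, 0.317], [-0.913, 0.394, 0.106, -0.545], [-0.001, -0.263, 0.965, 0.374], [0.0, 0.0, 0.0, 1.0]] [[303.5, 0.0, 277.7], [0.0, 303.5, 209.9], [0.0, 0.0, 1.0]] dict_keys(['image', 'K', 'T', 'shot'])
```

View pics/scene0.png

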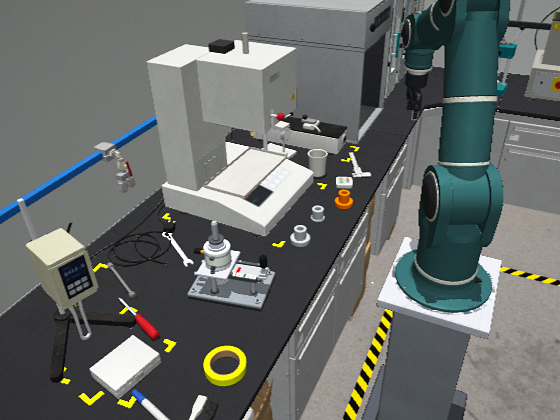

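View pics/top0.png

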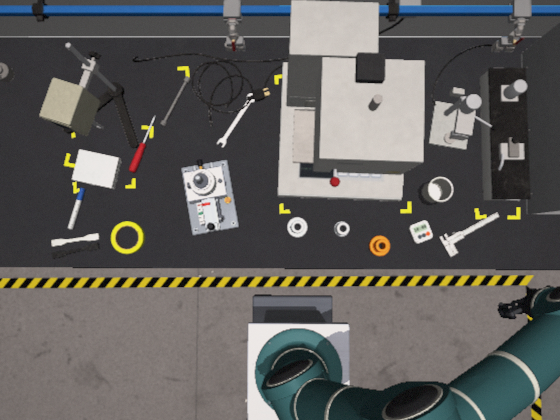

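The scene view shows the large steel ring at about (300,235), the small one at (318,213) and the orange look-alike at (344,199). The tester is at (225,270), with its knob at (264,262). In the top view the large ring is at (297,227), the rod at (201,181) and the knob at (211,227). Next I'll zoom in to measure more closely.

Run:
```python
from h import *
a=cv2.imread('pics/scene0.png')[210:310,170:320]; b=cv2.imread('pics/top0.png')[150:250,170:320]
cv2.imwrite('pics/z0.png',np.hstack([cv2.resize(a[:, :],None,fx=5,fy=5,interpolation=2)])); cv2.imwrite('pics/z1.png',cv2.resize(b,None,fx=5,fy=5,interpolation=2))
ds=viewer.get_image('scene'); dt=viewer.get_image('top')
for t in ('large_weight_grip','gate_knob','tester'):
    for d in (ds,dt):
        for m in viewer.trace(d,t):
            ys,xs=np.nonzero(m['pixels']); print(t,round(m['p'],2),xs.min(),xs.max(),ys.min(),ys.max(),xs.mean().round(1),ys.mean().round(1))
# project estimates
for n,p in (('seat',[.579,.291,.172]),('rodtop',[.579,.291,.229]),('knobtop',[.449,.266,.134]),('lw',[.455,.007,.052])): print(n,proj(ds,p).round(1),proj(dt,p).round(1))
```

```text
large_weight_grip 0.31 308 326 148 177 317.0 161.8
large_weight_grip 0.83 368 390 235 256 378.5 245.1
large_weight_grip 0.56 286 306 217 236 296.2 226.5
large_weight_grip 0.53 181 238 159 234 209.2 196.6
gate_knob 0.72 231 269 255 279 253.5 268.1
gate_knob 0.95 201 219 198 231 209.7 214.3
tester 0.78 187 274 220 308 229.4 274.3
tester 0.65 181 237 159 234 208.9 196.4
seat [216.3 238. ] [199.8 180. ]
rodtop [214.3 221.1] [196.7 177.4]
knobtop [263.2 255.7] [209.6 225.7]
lw [299.2 227.7] [296.9 225.2]
```

View pics/z0.png

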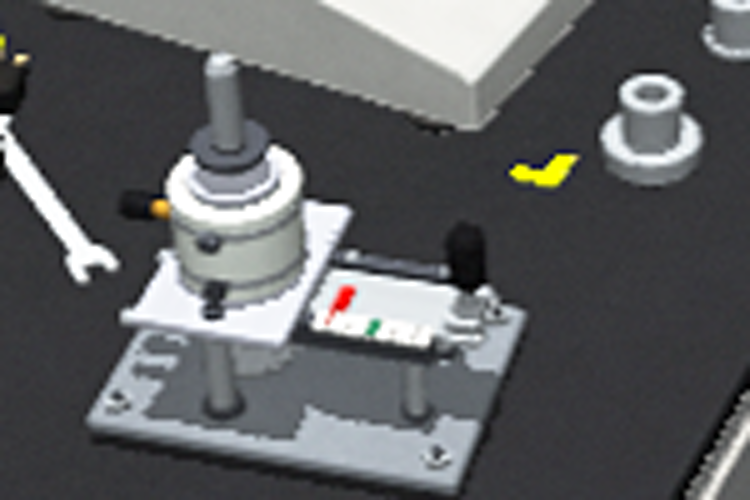

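View pics/z1.png

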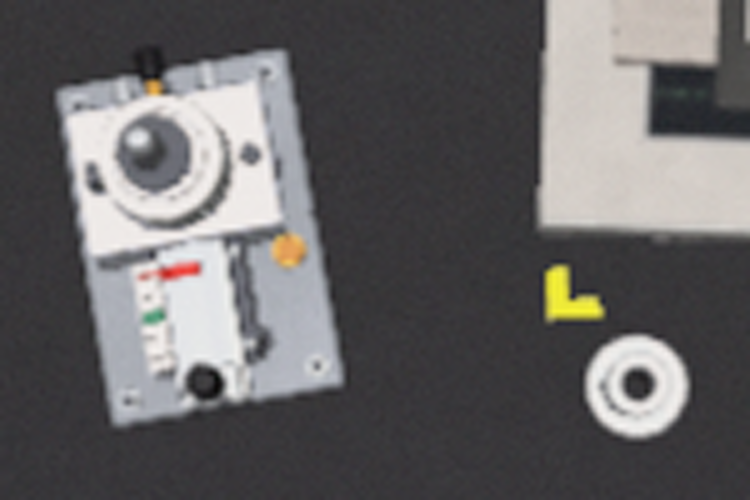

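Run:
```python
from h import *
ds=viewer.get_image('scene'); dt=viewer.get_image('top')
for n,s,t in (('rodtop .229',(214,221.6),(197.3,177.8)),('knobtop .134',(263,255.6),(210.8,225.6)),('lwtop .052',(300.2,228),(297,226.2))):
    print(n,tri(ray(ds,*s),ray(dt,*t)).round(4))
print('machine corner', onz(dt,278,197,0.05), onz(dt,318,160,.4))
s=st();
```

```text
rodtop .229 [0.5794 0.2902 0.2266]
knobtop .134 [0.4503 0.2631 0.1317]
lwtop .052 [0.4518 0.0068 0.0516]
machine corner [0.54230346 0.06584732 0.05      ] [ 0.60010731 -0.03120678  0.4       ]
t 1.85
eef_pos [ 0.2542 -0.571   0.2563]
tcp_rot [ 0.9782  0.2079 -0.     -0.    ]
wrist_force [-0.2972  0.1619 -0.0556]
finger_gap 0.0855
```

```bash
python3 -m jog '30 -32 0 0 85; 30 -32 0 0 85; 30 -32 0 0 85; 30 -32 0 0 85; 30 -32 0 0 85; 30 -32 0 0 85; 30 -32 0 0 85; 30 -32 0 0 85; 30 -32 0 0 85; 30 -32 0 0 85; 30 -32 0 0 85; 30 -32 0 0 85; 30 -32 0 0 85; 25 -32 0 0 85; 0 0 0 -0.15 85; 0 0 0 -0.17 85; 0 0 0 -0.17 85; 0 0 0 -0.17 85; 0 0 0 -0.17 85; 0 0 0 -0.17 85'
python3 -m jog '0 0 0 -0.18 85; 0 0 0 -0.18 85; 0 0 0 0 85; 0 0 0 0 85'
python3 - <<'E'
from h import *
s=st(); print(np.round(s['joint_positions'],2))
d=snap('wrist','w1.png')
for t in ('large_weight_grip',):
    for m in viewer.mark_of(d,t): print(t,round(m['p'],2),np.round(w(d,m['location']),4))
E
```

```text
t: 4.35
eef_pos: [0.4511, 0.0071, 0.2564]
tcp_rot: [0.757, 0.653, 0.0, 0.0]
wrist_force: [-0.9, 0.2, -1.2]
finger_gap: 0.0849
t: 4.85
eef_pos: [0.4511, 0.007, 0.2564]
tcp_rot: [0.632, 0.775, 0.0, 0.0]
wrist_force: [0.5, -0.0, -0.2]
finger_gap: 0.0851
t 4.85
eef_pos [0.4511 0.007  0.2564]
tcp_rot [0.6316 0.7753 0.     0.    ]
wrist_force [ 0.5173 -0.0036 -0.2191]
finger_gap 0.0851
[ 0.47  0.14 -0.6   2.01  0.09  1.02  0.03]
large_weight_grip 0.9 [0.4564 0.0058 0.0409]
```

View pics/w1.png

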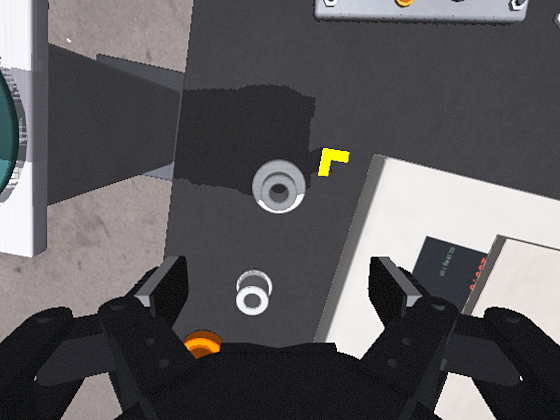

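Run:
```python
from h import *
d=viewer.get_image('wrist'); dt=viewer.get_image('top'); ds=viewer.get_image('scene')
im=cv2.imread('pics/w1.png')[140:240,230:330]; cv2.imwrite('pics/z2.png',cv2.resize(im,None,fx=6,fy=6,interpolation=2))
print(onz(d,279,188,.052)); print(tri(ray(d,279,188),ray(dt,297,226.2),ray(ds,300.2,228)))
print(proj(d,[.452,.007,.052]))
```

```text
[0.45381093 0.00981797 0.052     ]
[0.45236747 0.00797852 0.05185405]
[276.82104776 190.17499301]
```

View pics/z2.png

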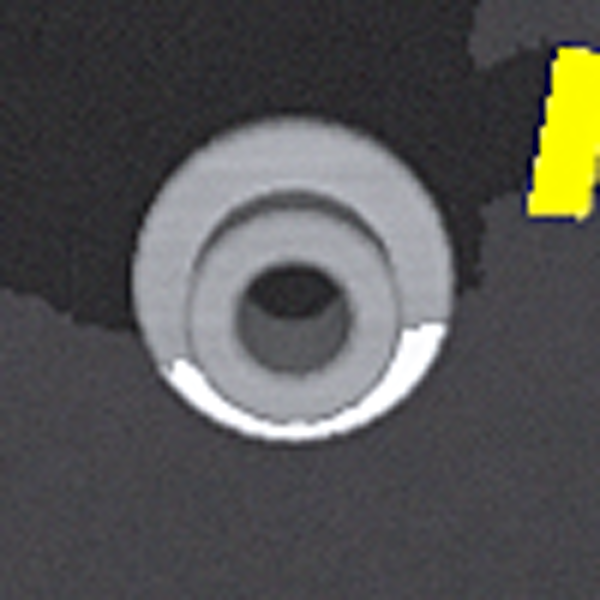

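```bash
python3 -m jog '0 2 30 0 85; 0 0 30 0 85; 0 0 30 0 85; 0 0 30 0 85; 0 0 30 0 85; 0 0 20 0 85; 0 0 15 0 85; 0 0 12 0 85; 0 0 12 0 85; 0 0 0 0 85'
python3 -m jog '0 0 0 0 55; 0 0 0 0 45; 0 0 0 0 42; 0 0 0 0 36; 0 0 0 0 30; 0 0 0 0 30; 0 0 0 0 30'
python3 - <<'E'
from h import *
st(); d=snap('wrist','w2.png')
E
```

```text
t: 6.35
eef_pos: [0.4528, 0.0076, 0.0468]
tcp_rot: [0.63, 0.777, -0.0, -0.0]
wrist_force: [0.2, 0.1, 0.3]
finger_gap: 0.0847
t: 7.22
eef_pos: [0.4528, 0.0073, 0.0478]
tcp_rot: [0.63, 0.777, -0.0, 0.0]
wrist_force: [-7.7, -0.9, 17.6]
finger_gap: 0.0389
t 7.225
eef_pos [0.4528 0.0073 0.0478]
tcp_rot [ 6.299e-01  7.766e-01 -4.000e-04  0.000e+00]
wrist_force [-7.7495 -0.9457 17.6222]
finger_gap 0.0389
```

View pics/w2.png

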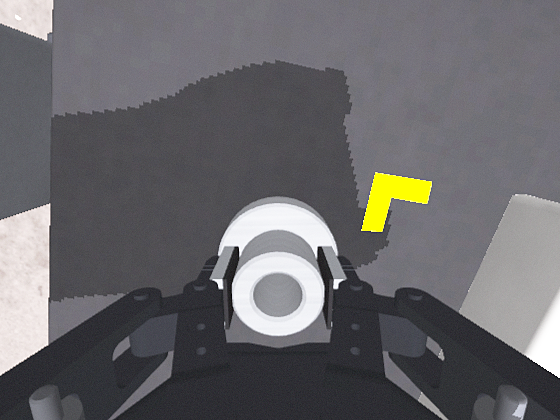

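The grip shows the fingertips bearing on the weight's body: 17.6 N upward, and the arm is 1 mm high. I'll open, raise it 3 mm and grip again.

```bash
python3 -m jog '0 0 0 0 45; 0 0 0 0 50; 0 -1 -3 0 50; 0 0 0 0 50; 0 0 0 0 42; 0 0 0 0 36; 0 0 0 0 30; 0 0 0 0 30; 0 0 0 0 30'
python3 - <<'E'
from h import *
st(); d=snap('wrist','w3.png')
E
```

```text
t: 8.4
eef_pos: [0.4525, 0.0074, 0.0508]
tcp_rot: [0.63, 0.777, 0.0, 0.0]
wrist_force: [-1.9, -0.9, 14.5]
finger_gap: 0.0389
t 8.4
eef_pos [0.4525 0.0074 0.0508]
tcp_rot [6.299e-01 7.767e-01 2.000e-04 4.000e-04]
wrist_force [-1.8662 -0.9351 14.4608]
finger_gap 0.0389
```

```bash
python3 -m jog '0 0 -2 0 30; 0 0 -5 0 30; 0 0 -10 0 30; 0 0 0 0 30; 0 0 0 0 30'
python3 - <<'E'
from h import *
st(); d=snap('wrist','w3.png')
E
```

```text
t: 9.07
eef_pos: [0.4521, 0.0072, 0.0673]
tcp_rot: [0.63, 0.777, 0.0, 0.0]
wrist_force: [0.2, -0.5, -5.0]
finger_gap: 0.0385
t 9.075
eef_pos [0.4521 0.0072 0.0673]
tcp_rot [6.299e-01 7.766e-01 0.000e+00 1.000e-04]
wrist_force [ 0.2331 -0.539  -5.0299]
finger_gap 0.0385
```

View pics/w3.png

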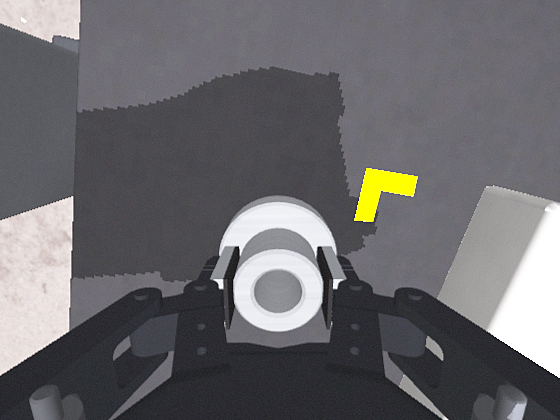

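```bash
python3 -m jog '0 0 -40 0 30; 0 0 -40 0 30; 0 0 -40 0 30; 0 0 -40 0 30; 0 0 -40 0 30; 0 0 -38 0 30; 20 20 0 0 30; 30 30 0 0 30; 30 30 0 0 30; 30 30 0 0 30; 30 30 0 0 30; 20 20 0 0 30; 15 20 0 0 30; 0 0 0 0 30; 0 0 0 0 30'
python3 - <<'E'
from h import *
s=st(); print(s['joint_positions'].round(2) if hasattr(s['joint_positions'],'round') else s['joint_positions'])
d=snap('wrist','w4.png'); print(proj(d,[.5794,.2902,.229]),proj(d,[.5794,.2902,.172]))
for t in ('large_weight_grip','piston_seat','gate_knob'):
    for m in viewer.mark_of(d,t): print(t,round(m['p'],2),np.round(w(d,m['location']),4))
E
```

```text
t: 11.0
eef_pos: [0.5918, 0.2153, 0.3047]
tcp_rot: [0.63, 0.777, -0.001, -0.0]
wrist_force: [1.3, 0.2, -4.4]
finger_gap: 0.0386
t 11.0
eef_pos [0.5918 0.2153 0.3047]
tcp_rot [ 6.299e-01  7.767e-01 -5.000e-04 -3.000e-04]
wrist_force [ 1.3278  0.23   -4.3529]
finger_gap 0.0386
[ 0.1   0.47 -0.69  1.53  0.31  1.26 -0.43]
[280.4076178  108.91314282] [279.9351245  113.22942592]
large_weight_grip 0.8 [0.5955 0.2155 0.2941]
piston_seat 0.92 [0.5837 0.2848 0.1724]
gate_knob 0.6 [0.45   0.2631 0.1151]
```

View pics/w4.png

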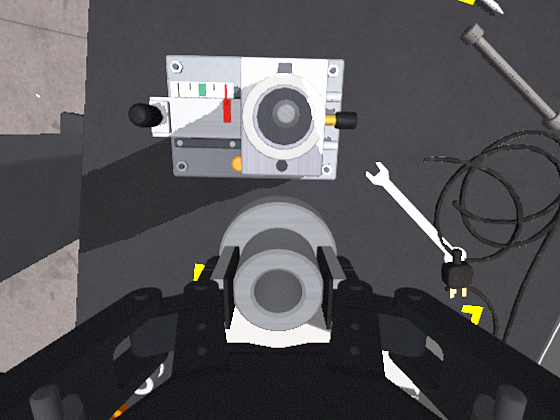

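Run:
```python
from h import *
im=cv2.imread('pics/w4.png'); a=im[60:170,230:340]; b=im[200:340,210:350]
cv2.imwrite('pics/z3.png',np.hstack([cv2.resize(a,(600,600),interpolation=2)])); cv2.imwrite('pics/z4.png',cv2.resize(b,(560,560),interpolation=2))
```

```text
(no output)
```

View pics/z3.png

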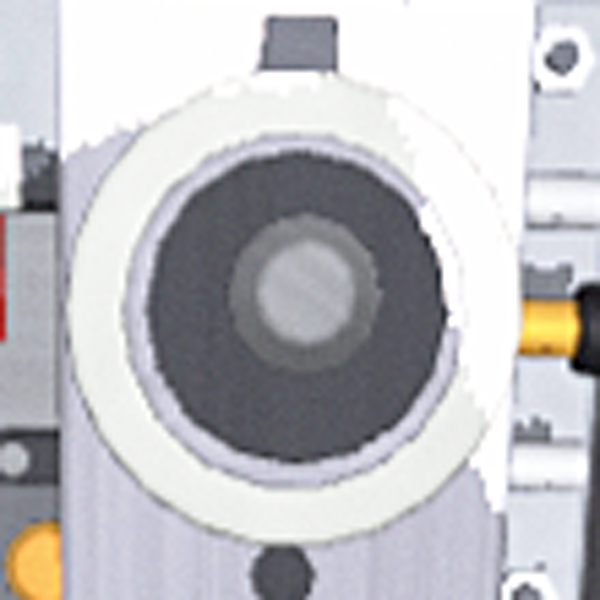

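View pics/z4.png

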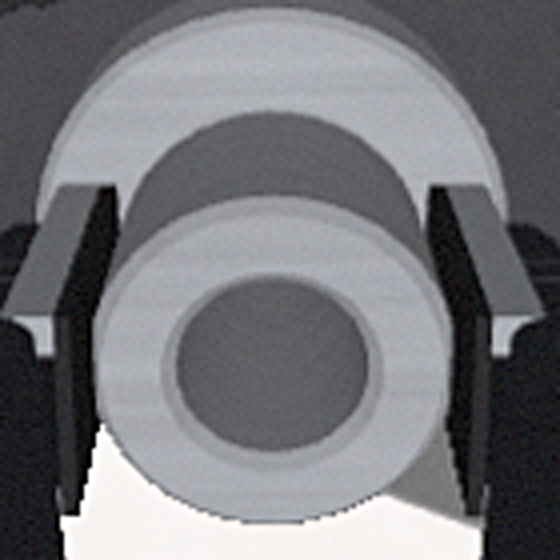

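Run:
```python
from h import *
from scipy.spatial.transform import Rotation as R
d=viewer.get_image('wrist'); ds=viewer.get_image('scene'); dt=viewer.get_image('top')
s=st(); Rt=R.from_quat(s['tcp_rot']).as_matrix(); p=np.array(s['eef_pos'])
hub=onz(d,277.9,289.1,.306); rod=onz(d,285.9,112.9,.229); fl=onz(d,284.1,115.7,.172)
print('hub',hub,'rod',rod,'flange',fl)
print('tri rod',tri(ray(d,285.9,112.9),ray(ds,214,221.6),ray(dt,197.3,177.8)), tri(ray(d,285.9,112.9),ray(ds,214,221.6)))
print('tool: hub-tcp',Rt.T@(hub-p)*1e3,'rod-hub',Rt.T@(rod-hub)*1e3,'fl-hub',Rt.T@(fl-hub)*1e3)
print('tilt cam', Rt.T@d['T'][:3,:3])
```

```text
t 11.35
eef_pos [0.592  0.2153 0.3054]
tcp_rot [ 6.300e-01  7.766e-01 -0.000e+00  1.000e-04]
wrist_force [ 0.1254 -0.5121 -3.9708]
finger_gap 0.0388
hub [0.5944335  0.21346413 0.306     ] rod [0.58351009 0.28843397 0.229     ] flange [0.58343152 0.28885639 0.172     ]
tri rod [0.58119237 0.28924483 0.22524224] [0.58302105 0.2882838  0.22435385]
tool: hub-tcp [-2.31521016  1.94902336 -0.57729245] rod-hub [75.6239595   4.75139251 76.98856729] fl-hub [ 76.06256928   4.75430533 133.98849902]
tilt cam [[ 1.10956477e-03  9.65189343e-01  2.61549807e-01]
 [ 9.99999012e-01 -1.29676422e-03  5.43144481e-04]
 [ 8.63405697e-04  2.61548946e-01 -9.65189828e-01]]
```

```bash
python3 -m jog '15 1 0 0 30; 20 1 0 0 30; 20 1 0 0 30; 15 1 0 0 30; 6 0.5 0 0 30; 0 0 10 0 30; 0 0 8 0 30; 0 0 0 0 30; 0 0 0 0 30'
python3 - <<'E'
from h import *
s=st(); d=snap('wrist','w5.png');ds=snap('scene','s5.png');dt=snap('top','t5.png')
a=cv2.imread('pics/s5.png')[190:290,170:270]; b=cv2.imread('pics/t5.png')[140:240,150:250]
cv2.imwrite('pics/z5.png',np.hstack([cv2.resize(x,(400,400),interpolation=2) for x in (a,b)]))
E
```

```text
t: 12.48
eef_pos: [0.581, 0.2906, 0.2874]
tcp_rot: [0.63, 0.777, 0.0, 0.0]
wrist_force: [0.4, -0.6, -4.4]
finger_gap: 0.0388
t 12.475
eef_pos [0.581  0.2906 0.2874]
tcp_rot [6.301e-01 7.765e-01 1.000e-04 0.000e+00]
wrist_force [ 0.3568 -0.5658 -4.4293]
finger_gap 0.0388
```

View pics/z5.png

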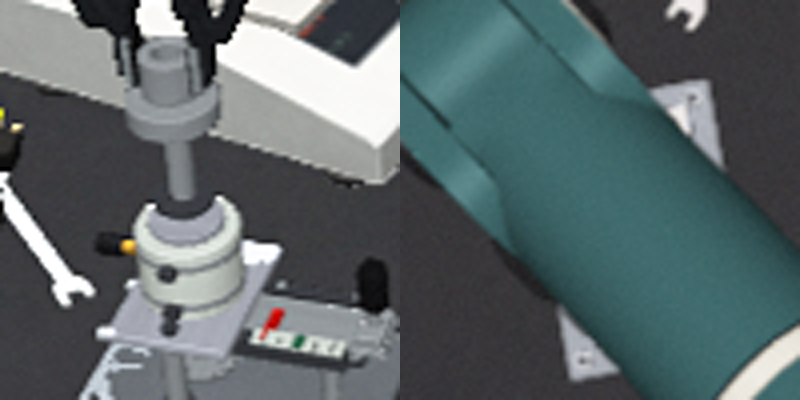

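View pics/w5.png

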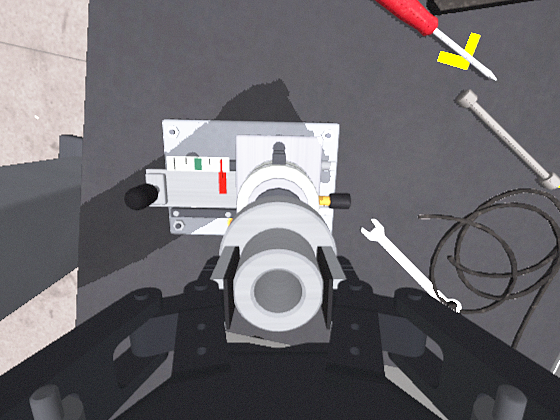

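The scene view shows the weight's axis in line with the rod: hub top at about (165,45) in the zoom, rod at about (180,165). I'll lower it in small steps and watch the force.

```bash
python3 -m jog '0 0 4 0 30; 0 0 3 0 30; 0 0 3 0 30; 0 0 0 0 30'; python3 -m jog '0 0 3 0 30; 0 0 3 0 30; 0 0 0 0 30'
```

```text
t: 13.12
eef_pos: [0.5807, 0.2909, 0.277]
tcp_rot: [0.63, 0.777, -0.0, -0.0]
wrist_force: [-0.1, 0.5, -5.5]
finger_gap: 0.0388
t: 13.5
eef_pos: [0.5807, 0.2909, 0.271]
tcp_rot: [0.63, 0.777, -0.0, -0.0]
wrist_force: [-1.0, -0.3, -4.4]
finger_gap: 0.0388
```

```bash
python3 -m jog '0 0 3 0 30; 0 0 4 0 30; 0 0 0 0 30';python3 -m jog '0 0 5 0 30; 0 0 6 0 30; 0 0 0 0 30'; python3 -m jog '0 0 6 0 30; 0 0 6 0 30; 0 0 0 0 30'
```

```text
t: 13.88
eef_pos: [0.5807, 0.2908, 0.2639]
tcp_rot: [0.63, 0.777, -0.0, -0.0]
wrist_force: [0.9, -0.7, -4.5]
finger_gap: 0.039
t: 14.25
eef_pos: [0.5806, 0.2908, 0.2526]
tcp_rot: [0.63, 0.777, -0.0, -0.0]
wrist_force: [-0.6, -0.5, -4.7]
finger_gap: 0.0387
t: 14.62
eef_pos: [0.5806, 0.2908, 0.2407]
tcp_rot: [0.63, 0.777, -0.0, -0.0]
wrist_force: [-0.3, 0.2, -5.5]
finger_gap: 0.0385
```

```bash
python3 -m jog '0 0 5 0 30; 0 0 5 0 30; 0 0 3 0 30; 0 0 0 0 30';python3 -m jog '0 0 1.5 0 30; 0 0 1.5 0 30; 0 0 0 0 30'; python3 -m jog '0 0 1 0 30; 0 0 0 0 30'
```

```text
t: 15.12
eef_pos: [0.5807, 0.2909, 0.228]
tcp_rot: [0.63, 0.777, -0.0, -0.0]
wrist_force: [1.0, -0.6, -4.1]
finger_gap: 0.0385
t: 15.5
eef_pos: [0.5807, 0.291, 0.2252]
tcp_rot: [0.63, 0.777, -0.0, -0.0]
wrist_force: [-0.3, 0.6, -5.5]
finger_gap: 0.0391
t: 15.75
eef_pos: [0.5807, 0.291, 0.2242]
tcp_rot: [0.63, 0.777, -0.0, -0.0]
wrist_force: [0.0, -0.6, -4.0]
finger_gap: 0.0384
```

```bash
python3 -m jog '0 0 1 0 30; 0 0 0 0 30';python3 -m jog '0 0 0.5 0 30; 0 0 0 0 30'; python3 -m jog '0 0 0.5 0 30; 0 0 0 0 30'
```

```text
t: 16.0
eef_pos: [0.5808, 0.2909, 0.2232]
tcp_rot: [0.63, 0.777, -0.0, -0.0]
wrist_force: [-0.7, 0.4, -4.0]
finger_gap: 0.0385
t: 16.25
eef_pos: [0.5808, 0.291, 0.223]
tcp_rot: [0.63, 0.777, 0.0, 0.0]
wrist_force: [-1.5, -0.6, -0.5]
finger_gap: 0.0383
t: 16.5
eef_pos: [0.5808, 0.2911, 0.223]
tcp_rot: [0.63, 0.777, 0.0, 0.0]
wrist_force: [-4.5, -2.4, 5.8]
finger_gap: 0.0388
```

The weight made contact at TCP z 0.2230; 0.2228 was expected. Now I'll let go and rise.

```bash
python3 -m jog '0 0 0 0 42; 0 0 0 0 46; 0 0 0 0 55; 0 0 0 0 70; 0 0 0 0 70; 0 0 0 0 70'
python3 - <<'E'
from h import *
st(); d=snap('wrist','w6.png');ds=snap('scene','s6.png')
a=cv2.imread('pics/s6.png')[200:300,180:280]
cv2.imwrite('pics/z6.png',np.hstack([cv2.resize(a,(400,400),interpolation=2),cv2.resize(cv2.imread('pics/w6.png')[:,80:480],(400,420))[:400]]))
E
```

```text
t: 17.25
eef_pos: [0.5808, 0.291, 0.2223]
tcp_rot: [0.63, 0.777, 0.0, -0.0]
wrist_force: [-0.6, 0.2, -0.2]
finger_gap: 0.0698
t 17.25
eef_pos [0.5808 0.291  0.2223]
tcp_rot [ 0.6299  0.7767  0.     -0.    ]
wrist_force [-0.5508  0.1756 -0.1767]
finger_gap 0.0698
```

View pics/z6.png

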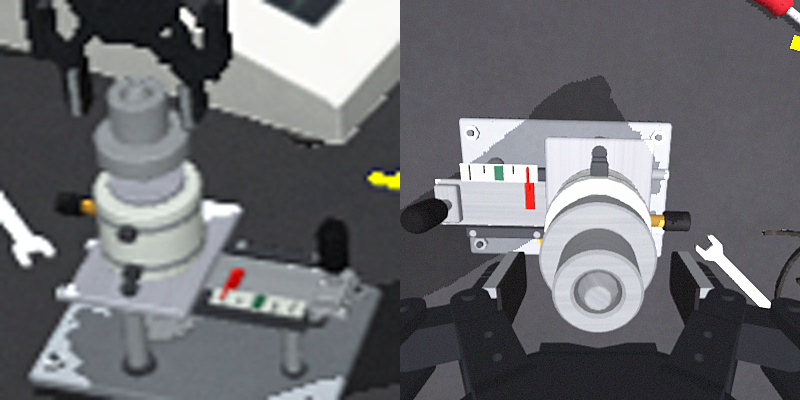

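```bash
python3 -m jog '0 0 -15 0 70; 0 0 -25 0 70; 0 0 -30 0 70; 0 -20 0 0 70; 0 -30 0 0 70; 0 -30 0 0 70; 0 -30 0 0 70; 0 -24 0 0 70; 0 0 0 0 60; 0 0 0 0 60'
python3 - <<'E'
from h import *
st(); d=snap('wrist','w7.png');ds=snap('scene','s7.png')
print(proj(d,[.4503,.2633,.134]))
for m in viewer.mark_of(d,'gate_knob')+[]: print(m['p'],w(d,m['location']))
for m in viewer.mark_of(d,'piston_seat')+[]: print(m['p'],w(d,m['location']))
for m in viewer.mark_of(ds,'large_weight_grip')+[]: print(m['p'],w(ds,m['location']))
a=cv2.imread('pics/s7.png')[200:300,180:280]
cv2.imwrite('pics/z7.png',np.hstack([cv2.resize(a,(400,400),interpolation=2),cv2.resize(cv2.imread('pics/w7.png')[:,80:480],(400,420))[:400]]))
E
```

```text
t: 18.6
eef_pos: [0.4504, 0.2634, 0.293]
tcp_rot: [0.63, 0.777, 0.0, 0.0]
wrist_force: [0.6, -0.3, 0.3]
finger_gap: 0.06
t 18.6
eef_pos [0.4504 0.2634 0.293 ]
tcp_rot [6.300e-01 7.766e-01 5.000e-04 3.000e-04]
wrist_force [ 0.636  -0.3397  0.2846]
finger_gap 0.06
[275.45898942 199.62036378]
0.72 [0.44443451 0.26466708 0.11394643]
0.16 [ 0.5505567   0.28692467 -0.00291991]
0.8 [0.58400313 0.2927747  0.212     ]
0.53 [ 0.39677246 -0.25609405  0.03808649]
```

View pics/z7.png

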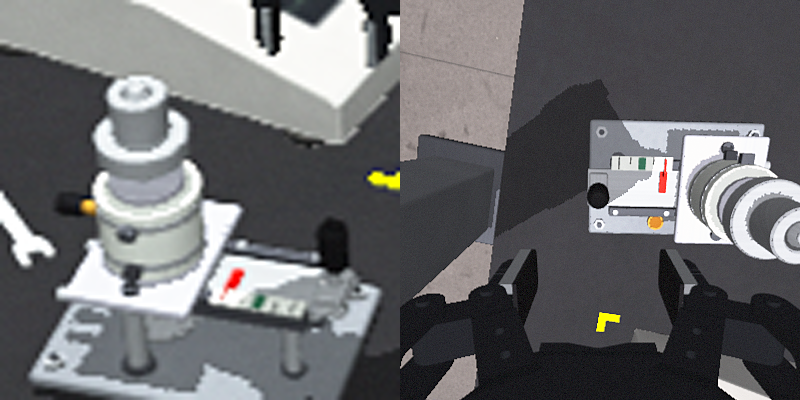

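View pics/w7.png

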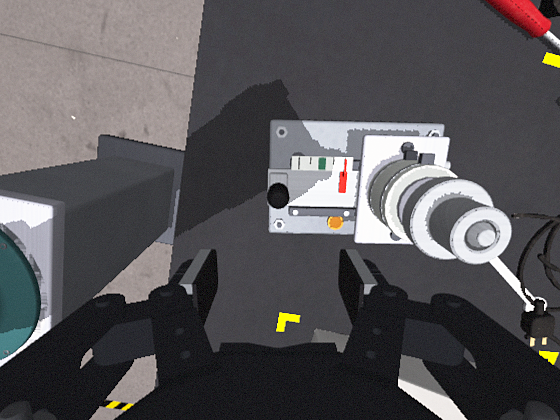

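```bash
python3 -m jog '0 0 25 0 60; 0 0 30 0 60; 0 0 30 0 60; 0 0 30 0 60; 0 0 25 0 60; 0 0 15 0 60; 0 0 13 0 60; 0 0 0 0 60'
python3 - <<'E'
from h import *
st(); d=snap('wrist','w8.png')
E
```

```text
t: 19.85
eef_pos: [0.4495, 0.2633, 0.1239]
tcp_rot: [0.63, 0.777, -0.0, -0.0]
wrist_force: [-0.2, -0.1, 0.4]
finger_gap: 0.0604
t 19.85
eef_pos [0.4495 0.2633 0.1239]
tcp_rot [ 6.298e-01  7.767e-01 -3.000e-04 -3.000e-04]
wrist_force [-0.2296 -0.092   0.433 ]
finger_gap 0.0604
```

View pics/w8.png

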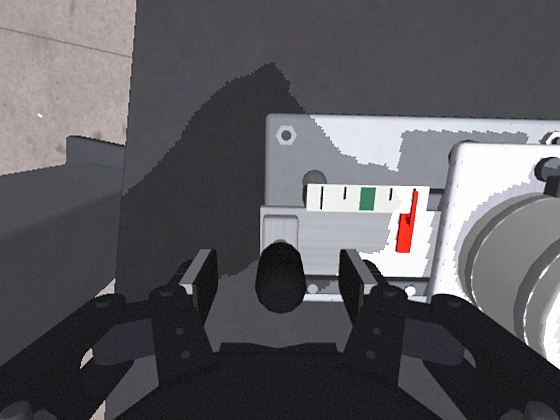

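```bash
python3 -m jog '0 0 0 0 40; 0 0 0 0 28; 0 0 0 0 22; 0 0 0 0 15; 0 0 0 0 10; 0 0 0 0 10; 0 0 0 0 10'
```

```text
t: 20.78
eef_pos: [0.4506, 0.2635, 0.125]
tcp_rot: [0.63, 0.777, 0.001, 0.0]
wrist_force: [3.0, -1.0, 5.9]
finger_gap: 0.02
```

```bash
python3 -m jog '0 -2 0 0 10; 0 -3 0 0 10; 0 -4 0 0 10; 0 -4 0 0 10; 0 -4 0 0 10; 0 -3 0 0 10; 0 0 0 0 10; 0 0 0 0 10'
python3 - <<'E'
from h import *
st(); d=snap('wrist','w9.png')
a=cv2.imread('pics/w9.png')[150:300,230:480]
cv2.imwrite('pics/z9.png',cv2.resize(a,(750,450),interpolation=2))
E
```

```text
t: 21.78
eef_pos: [0.4313, 0.2599, 0.125]
tcp_rot: [0.63, 0.777, 0.001, 0.0]
wrist_force: [7.6, 3.7, 1.4]
finger_gap: 0.0197
t 21.775
eef_pos [0.4313 0.2599 0.125 ]
tcp_rot [6.299e-01 7.766e-01 1.500e-03 4.000e-04]
wrist_force [7.59   3.6548 1.4398]
finger_gap 0.0197
```

View pics/z9.png

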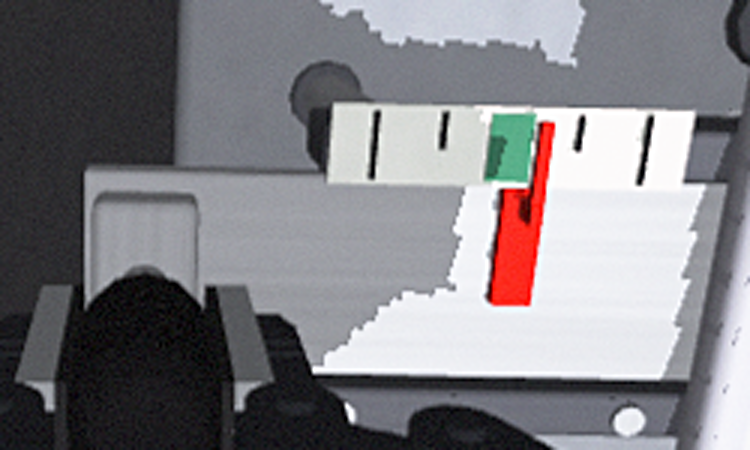

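```bash
python3 -m jog '0 -2 0 0 10; 0 -2 0 0 10; 0 -1.5 0 0 10; 0 0 0 0 10; 0 0 0 0 10'
python3 - <<'E'
from h import *
st(); d=snap('wrist','w10.png'); ds=snap('scene','s10.png'); dt=snap('top','t10.png')
a=cv2.imread('pics/w10.png')[150:300,230:480]
cv2.imwrite('pics/z10.png',cv2.resize(a,(750,450),interpolation=2))
cv2.imwrite('pics/z11.png',np.hstack([cv2.resize(cv2.imread('pics/s10.png')[200:300,180:280],(400,400),interpolation=2),cv2.resize(cv2.imread('pics/t10.png')[140:240,150:250],(400,400),interpolation=2)]))
E
```

```text
t: 22.45
eef_pos: [0.426, 0.2589, 0.125]
tcp_rot: [0.63, 0.777, 0.002, 0.0]
wrist_force: [7.7, 4.6, -0.1]
finger_gap: 0.02
t 22.45
eef_pos [0.426  0.2589 0.125 ]
tcp_rot [6.299e-01 7.767e-01 1.600e-03 4.000e-04]
wrist_force [ 7.708   4.6022 -0.1447]
finger_gap 0.02
```

View pics/z10.png

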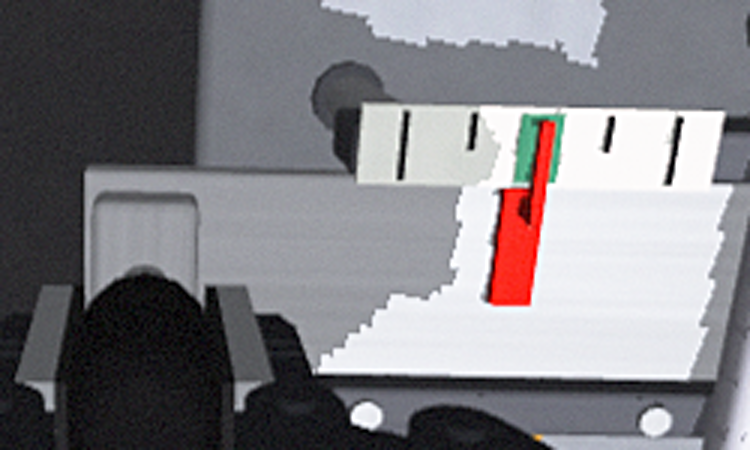

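View pics/z11.png

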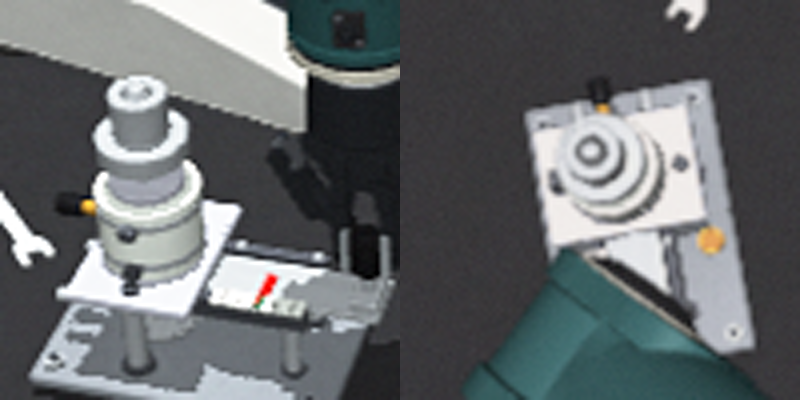

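```bash
python3 -m jog '0 -0.4 0 0 10; 0 0 0 0 10; 0 0 0 0 10; 0 0 0 0 10; 0 0 0 0 10; 0 0 0 0 10; 0 0 0 0 10; 0 0 0 0 10'
python3 - <<'E'
from h import *
st(); d=snap('wrist','w12.png')
a=cv2.imread('pics/w12.png')[150:300,230:480]
cv2.imwrite('pics/z12.png',cv2.resize(a,(750,450),interpolation=2))
E
```

```text
t: 23.6
eef_pos: [0.4257, 0.2588, 0.125]
tcp_rot: [0.63, 0.777, 0.002, 0.0]
wrist_force: [7.9, 4.3, -0.2]
finger_gap: 0.0202
t 23.6
eef_pos [0.4257 0.2588 0.125 ]
tcp_rot [6.300e-01 7.766e-01 1.700e-03 4.000e-04]
wrist_force [ 7.8847  4.2712 -0.1562]
finger_gap 0.0202
```

View pics/z12.png

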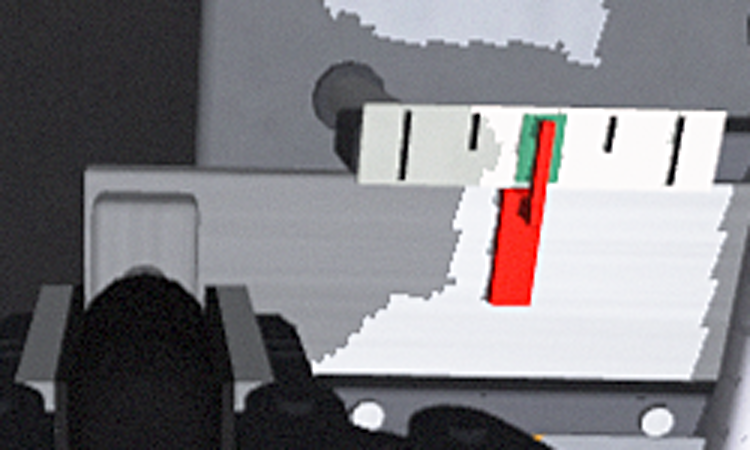

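The pointer stands in the green field and holds steady over 1 s, with the weight seated, so I'll hand in.

```bash
python3 -c "
from cell import hand_in
print(hand_in())"
```

```text
the job is handed in; nothing more can be done
None
```

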